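Set the torque limiter to its storage value and shut its tray

TASK

This tray is about to go to the steriliser. Turn the numbered sleeve of the torque limiter standing in it to its storage setting, 3, so that it rests in that click stop, then fold the tray's lid over and down until it is fully shut. Leave the other instruments where they lie.

Things in the scene. Friction and masses are not known exactly. Their poses are not given: they have to be found in the camera images.
- tray: perforated stainless instrument tray, 260 (x) by 190 (y) mm, open on top, fixed to the bench. Origin: centre of its underside on the bench; z up. Its rim is 62 mm above the bench, its floor 10 mm, walls 3 mm. A small bail handle stands out 15 mm from each x end. The lid's hinge runs along the rim of the +y wall. The limiter stands in it on the -x side of its middle; a hex driver and a drill guide lie on its floor on the +x side, below the rim
- lid_hinge (a point): middle of the lid's hinge line, on the rim of the tray's +y wall (62 mm above the bench); axes as the tray's, the hinge line runs along x
- lid (a joint): lid angle, rad: 0 = shut, flat on the rim; grows as it opens, up to 1.95 (it then leans back beyond upright, outside the tray's +y wall). The lid is a deep upside-down pan of perforated stainless sheet, 258 mm along the hinge, 190 mm from hinge to free edge, 48 mm deep (its outer top is at 110 mm above the bench when shut), sheet 2.5 mm, 0.28 kg. Its hinge is stiff: the lid stays where it is left and must be pushed all the way (about 2 to 4 N at the free edge)
- lid_top_edge (a point): middle of the lid's outer top corner at the free edge, i.e. 190 mm from the hinge line and 48 mm out from the rim plane, on the lid's outer face. Axes turn with the lid: z is the outward normal of its top sheet (up when shut), -y points from hinge to free edge
- sleeve_axis (a point): point on the upright axis of the torque limiter, half-way up its thumb lug (72 mm above the bench); does not turn with the sleeve; its x axis points from the axis to the index post, z up. The limiter stands upright and cannot turn or lift in its grey holder. Its aluminium sleeve is fluted, 56 mm across, from 62 to 80 mm above the bench, with a bevel carrying the black numerals 0 to 8 up to 88 mm; above it a fixed steel hex drive 21 mm across reaches 106 mm
- index_post (a point): top of the thin dark upright index post (3.5 mm square, 31.5 mm from the axis, top 86 mm above the bench). The numeral that stands at this post is the setting
- torque_sleeve (a joint): sleeve angle, rad, growing anticlockwise seen from above. The setting is n when it is n x 0.5236 (n x 30 degrees); click stops at every numeral 0 to 8, end stops just past 0 and 8. Let go between two stops it springs into the nearer one; a click takes about 2 to 3 N at the lug
- lug (a point): middle of the rounded end of the sleeve's thumb lug, 47 mm from the axis, 72 mm above the bench. The lug is one straight aluminium bar standing out from the sleeve (28 to 54 mm from the axis, 10 mm thick, 14 mm at its end, 63 to 81 mm above the bench, all above the tray's rim) and turns with it. Seen from above it points (60 + 30 n) degrees anticlockwise from the index post at setting n

How it is judged:
By the outcome, as a careful person would: the job done as asked, in the order asked, and still so for the second after the job is handed in, with the robot touching nothing.
It also fails if it takes over 64 s, if anything falls off the work surface, if the arm or the gripper's body presses on something with over 40 N, if the wrist force passes 120 N, or if a joint passes its speed limit or range.

ROBOT

A 6-joint arm with a two-finger parallel gripper is mounted at the origin on the work surface. World frame = base frame: x ahead of the robot, y to its left, z up, the work surface at z = 0. Lengths are in m, angles in rad, forces in N, time in s.
With the tool pointing down it reaches from about 0.35 to 0.775 m from the base axis. Payload 7.3 kg.
Tool frame: the origin (TCP) lies at the very end of the fingers, on their centre line; the grasp point (between the pads) lies 19 mm behind it; z points along the fingers, x is the direction in which the jaws open and shut, and the axes are right-handed (so a half turn about z gives the same grasp; the last joint's range is limited). The gripper opens to 92 mm and grips with 3 to 60 N. Pads are 19 mm wide; open, the fingers measure 130 mm over their backs; the gripper's body (75 mm by 190 mm) begins 47 mm behind the grasp point.
Start: joints at [-1.402, 0.342, 1.524, -0, 1.275, -0.146], TCP at [0.163, -0.499, 0.227] pointing down, gripper open.
Joint ranges: [-2.53, 2.53], [-0.77, 2.02], [0.04, 2.7], [-1, 4.14], [0.28, 2.66], [-3.11, 3.11]. Speed limits (rad/s): [2.57, 2.57, 3.14, 3.14, 3.14, 3.14].

INTERFACE

Orientations are given as a 3x3 rotation matrix whose columns are the frame's x, y, z axes.
In Python, from cell import sensors, snapshot, job gives the robot as it stands. The module is installed in compiled form; this text tells all that it offers.
- The arm moves only by the shell command python3 -m handwheel 'ROWS' [FORCE]. ROWS is a JSON object of lists of equal length, an entry for each row: "xyz": the shift along the world's x, y, z in m, a list of three; "rotation": the turn, a rotation vector about the world's x, y, z in rad, a list of three; "hand": the closure, from 0 (fully open) to 1 (shut). In form: {"xyz": [[dx, dy, dz], ...], "rotation": [[wx, wy, wz], ...], "hand": [hand, ...]}. A call has exactly 5 rows; each row is the pose to reach, as a shift and turn from the pose commanded when the call began; what a row does not reach only later rows make up. A row lasts 1/10 s, in which the tool goes at most 50 mm and 8.59 degrees, less where a joint would pass 70% of its speed; a pose out of reach is approached as far as the arm can. A call with a gripper value outside its range is refused whole. The fingers move at their own pace and stop on an object; FORCE is the grip in N (left out, the last holds). Time passes only in rows, so rows that repeat a pose let the fingers close, or fill a call up. It gives the time, the measured TCP pose, the force and the opening at its end, in the units of the state.
- sensors.get_obs(): the state, without advancing time (a new reading comes with each control period).
- snapshot(name): name is "side" or "top" or "wrist"; returns a dict with "image" (420x560x3 uint8, red, green, blue), "camera_matrix" (3x3 intrinsics, pixels), "distortion" ([k1, k2, p1, p2, k3] as OpenCV has them; the pictures are not rectified), "R" (3x3) and "t" (3): a world point X has camera coordinates R X + t. Camera axes: x right, y down, z forward; pixel columns grow to the right and rows downward; lengths in m; the calibration is good to about 2 mm. A picture is of the moment at which its call begins. There is no depth.
- job.job_done(): hands the job in, once; it reports no verdict.
The state is a dict: "time_s": time; "joints": joint angles; "joint_velocities": joint speeds; "joint_efforts": joint torques, N m; "position": TCP position; "eef_rot": TCP orientation; "ft_force": force on the tool from outside, world axes, zero at the start; "ft_torque": the same for the moment, N m; "width": finger opening in m.
Only numpy, scipy, OpenCV 4.12 (cv2) and the standard library are available. Lean on these libraries where they do the work, as an engineer would, in place of code of your own. Each camera call takes 0.05 s, during which the arm holds its last target.

## Working session

There is one attempt and no reset: what is moved stays moved. The work goes in short steps, Python scripts to look and compute and a shell command to move; the robot and the scene stay as the last step left them, time stands still between calls to the robot, and variables do not carry over. Pictures are saved under pics/ and viewed, and the job is handed in when it is done.

```bash
mkdir -p pics
python3 - <<'E'
from cell import sensors,snapshot
import cv2,numpy as np
for n in ["side","top","wrist"]:
    s=snapshot(n); cv2.imwrite(f"pics/{n}0.png",s["image"][:,:,::-1])
    np.savez(f"pics/{n}0.npz",**s)
    print(n,np.round(s["camera_matrix"],1).tolist(),s["distortion"],np.round(s["R"],3).tolist(),np.round(s["t"],3))
o=sensors.get_obs();print(o)
E
```

```text
side [[538.1, 0.0, 277.8], [0.0, 538.1, 210.4], [0.0, 0.0, 1.0]] [0.0564969 0.        0.        0.        0.       ] [[0.968, -0.249, 0.01], [-0.143, -0.588, -0.796], [0.204, 0.77, -0.605]] [-0.598  0.138  0.695]
top [[545.6, 0.0, 274.6], [0.0, 545.6, 211.8], [0.0, 0.0, 1.0]] [-0.1505709  0.         0.         0.         0.       ] [[0.021, -1.0, -0.016], [-0.99, -0.019, -0.14], [0.139, 0.018, -0.99]] [-0.04   0.58   0.777]
wrist [[349.4, 0.0, 285.7], [0.0, 349.4, 208.6], [0.0, 0.0, 1.0]] [0.0068025 0.        0.        0.        0.       ] [[0.31, -0.951, -0.0], [-0.918, -0.299, 0.26], [-0.248, -0.08, -0.966]] [-0.524 -0.033  0.389]
{'time_s': 0.15, 'joints': array([-1.40200899e+00,  3.42564156e-01,  1.52477326e+00, -7.77220708e-06,
        1.27542409e+00, -1.46033216e-01]), 'joint_velocities': array([-0.00042777, -0.00170586, -0.0023287 , -0.00075882,  0.00050796,
        0.00043722]), 'joint_efforts': array([ 1.30003024e-03, -4.31470621e+01, -2.44352210e+01,  7.17869075e-02,
        5.37180493e-02, -7.81474682e-05]), 'position': array([ 0.16251506, -0.4988954 ,  0.22621235]), 'eef_rot': array([[ 3.09647884e-01, -9.50851275e-01, -2.03681439e-04],
       [-9.50850592e-01, -3.09647908e-01,  1.15098963e-03],
       [-1.15748949e-03, -1.62730885e-04, -9.99999317e-01]]), 'ft_force': array([-0.66580657,  0.09006452,  0.30326981]), 'ft_torque': array([-0.01656928, -0.03705034, -0.0074767 ]), 'width': 0.09155240245842731}
```

View pics/side0.png

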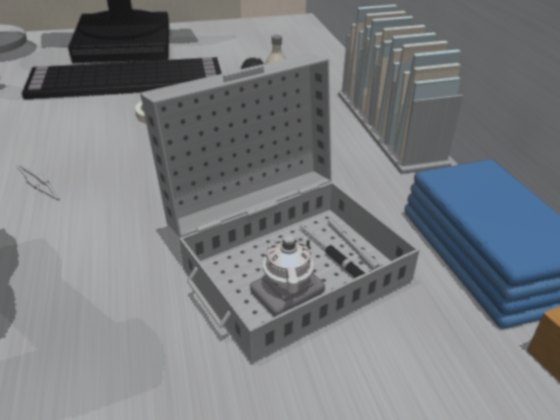

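View pics/top0.png

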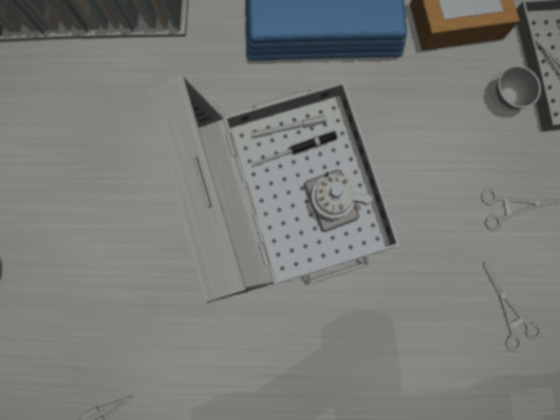

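View pics/wrist0.png

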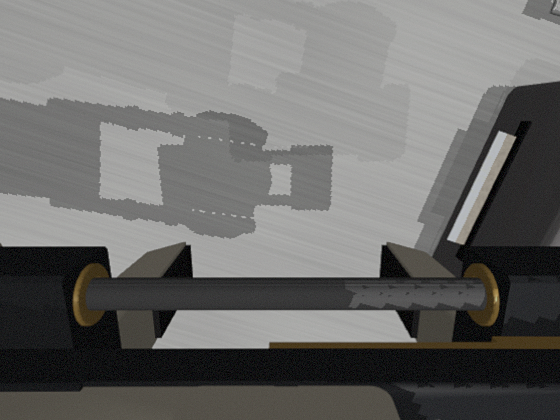

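```bash
cat > h.py <<'E'
import numpy as np,cv2
def load(f): return dict(np.load(f))
def ray(s,uv):
    p=cv2.undistortPoints(np.array([[uv]],float),s["camera_matrix"],s["distortion"])[0,0]
    d=s["R"].T@np.array([p[0],p[1],1]); return -s["R"].T@s["t"],d
def onz(s,uv,z):
    c,d=ray(s,uv); return c+d*(z-c[2])/d[2]
def proj(s,X):
    r=cv2.projectPoints(np.array([X],float),cv2.Rodrigues(s["R"])[0],s["t"],s["camera_matrix"],s["distortion"])[0]
    return r[0,0]
def crop(s,x0,x1,y0,y1,k,f):
    im=s["image"][y0:y1,x0:x1,::-1]; cv2.imwrite(f,cv2.resize(im,None,fx=k,fy=k,interpolation=cv2.INTER_CUBIC))
E
python3 - <<'E'
from h import *
t=load("pics/top0.npz");s=load("pics/side0.npz")
crop(t,295,395,150,250,6,"pics/c1.png");crop(s,235,335,220,320,6,"pics/c2.png")
crop(t,150,410,70,310,2.4,"pics/c3.png")
E
```

```text
(no output)
```

View pics/c1.png

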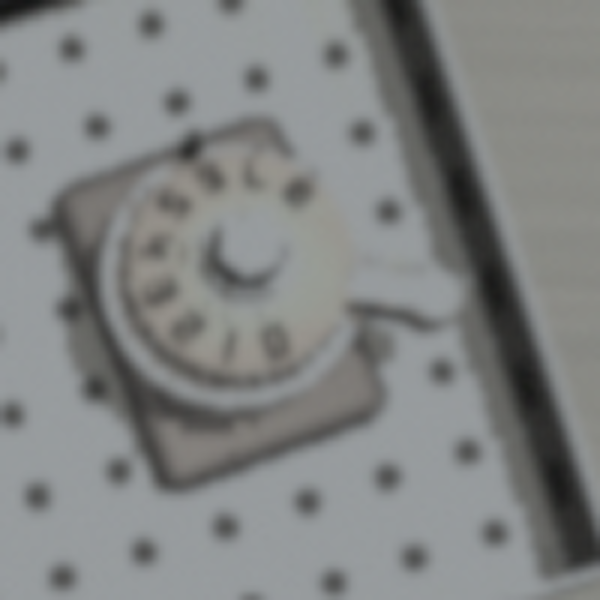

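View pics/c2.png

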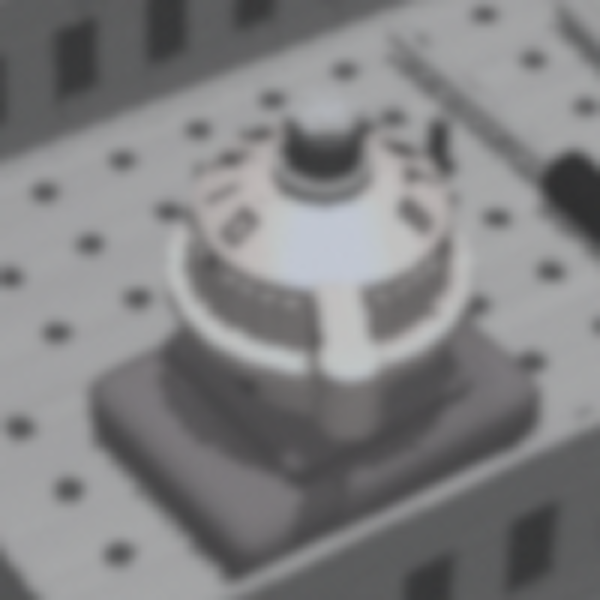

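View pics/c3.png

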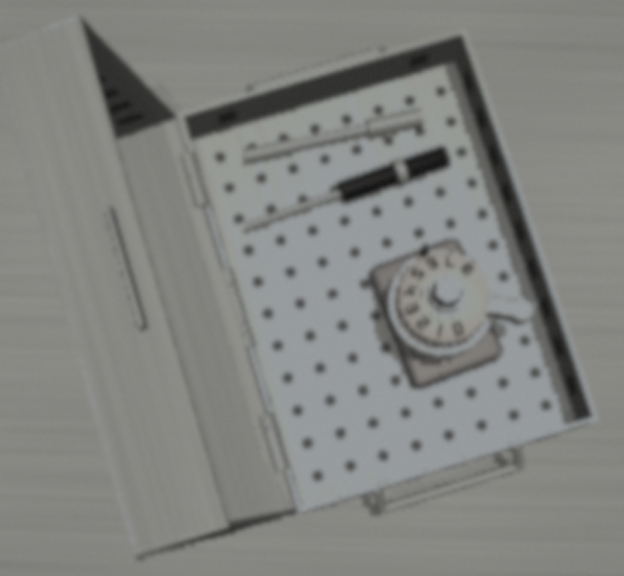

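Run:
```python
from h import *
t=load("pics/top0.npz");s=load("pics/side0.npz")
T=lambda x,y:(295+x/6-.4,150+y/6-.4)
S=lambda x,y:(235+x/6-.4,220+y/6-.4)
P=lambda n,v:print(n,np.round(v,4))
P("hex top 106",onz(t,T(255,240),.106)); P("hex side",onz(s,S(328,112),.106))
P("post",onz(t,T(190,140),.086)); P("post side",onz(s,S(440,125),.086))
P("lug end top81",onz(t,T(468,285),.081)); P("lugside",onz(s,S(345,365),.072))
P("lugbase L",onz(t,T(365,258),.081)); P("lugbase R",onz(t,T(360,310),.081))
P("lugend L",onz(t,T(440,265),.081)); P("lugend R",onz(t,T(430,327),.081))
for n,a in zip("012345678",[(275,345),(230,348),(188,328),(158,292),(158,247),(175,203),(212,180),(256,172),(298,190)]): P(n,onz(t,T(*a),.085))
C=lambda x,y:(150+x/2.4-.3,70+y/2.4-.3)
for n,a in dict(rimA=(595,418),rimB=(462,37),rimC=(184,118),rimD=(297,512)).items(): P(n,onz(t,C(*a),.062))
for n,a in dict(rimA=(250,345),rimB=(414,250),rimC=(333,182),rimD=(183,237)).items(): P(n,onz(s,a,.062))
P("cam",-s["R"].T@s["t"]);P("cam",-t["R"].T@t["t"])
```

```text
hex top 106 [ 0.6042 -0.1149  0.106 ]
hex side [ 0.6015 -0.1145  0.106 ]
post [ 0.6318 -0.1012  0.086 ]
post side [ 0.6305 -0.1016  0.086 ]
lug end top81 [ 0.5989 -0.1684  0.081 ]
lugside [ 0.5952 -0.1531  0.072 ]
lugbase L [ 0.605  -0.1437  0.081 ]
lugbase R [ 0.5924 -0.1425  0.081 ]
lugend L [ 0.6037 -0.1617  0.081 ]
lugend R [ 0.5886 -0.1592  0.081 ]
0 [ 0.583  -0.1218  0.085 ]
1 [ 0.582  -0.1111  0.085 ]
2 [ 0.5866 -0.1011  0.085 ]
3 [ 0.5951 -0.094   0.085 ]
4 [ 0.6059 -0.0939  0.085 ]
5 [ 0.6166 -0.0978  0.085 ]
6 [ 0.6224 -0.1066  0.085 ]
7 [ 0.6246 -0.1171  0.085 ]
8 [ 0.6204 -0.1271  0.085 ]
rimA [ 0.534  -0.2079  0.062 ]
rimB [ 0.7743 -0.1268  0.062 ]
rimC [0.7175 0.0475 0.062 ]
rimD [ 0.4743 -0.0287  0.062 ]
rimA [ 0.5268 -0.2279  0.062 ]
rimB [ 0.7708 -0.1268  0.062 ]
rimC [0.7191 0.0509 0.062 ]
rimD [ 0.4766 -0.0273  0.062 ]
cam [ 0.457  -0.6029  0.5355]
cam [ 0.4668 -0.0427  0.8501]
```

Setting is 6: the lug lies at about 240° from the post, and numeral 6 stands at the post. The axis is at about (0.603, -0.115), and the tray yaw is about 18°. I'm moving over the lug, with the fingers part-closed.

```bash
python3 -m handwheel '{"xyz":[[0.03,0.024,0],[0.07,0.054,0],[0.11,0.085,0],[0.15,0.116,0],[0.185,0.143,0]],"rotation":[[0,0,0.12],[0,0,0.24],[0,0,0.36],[0,0,0.48],[0,0,0.6]],"hand":[0.6,0.6,0.6,0.6,0.6]}' 20
python3 -m handwheel '{"xyz":[[0.035,0.027,0],[0.07,0.054,0],[0.11,0.085,0],[0.15,0.116,0],[0.185,0.143,0]],"rotation":[[0,0,0.12],[0,0,0.24],[0,0,0.36],[0,0,0.48],[0,0,0.59]],"hand":[0.6,0.6,0.6,0.6,0.6]}'
python3 -m handwheel '{"xyz":[[0.025,0.02,0],[0.045,0.035,0],[0.067,0.051,-0.01],[0.067,0.051,-0.04],[0.067,0.051,-0.06]],"rotation":[[0,0,0],[0,0,0],[0,0,0],[0,0,0],[0,0,0]],"hand":[0.6,0.6,0.6,0.6,0.6]}'
python3 - <<'E'
from h import *
from cell import snapshot,sensors
for n in ["wrist","side","top"]:
    s=snapshot(n);np.savez(f"pics/{n}1.npz",**s);cv2.imwrite(f"pics/{n}1.png",s["image"][:,:,::-1])
E
```

```text
time_s: 0.65
position: [0.3489, -0.3545, 0.2266]
eef_rot: [[0.795, -0.606, 0.0], [-0.606, -0.795, 0.0], [-0.0, -0.0, -1.0]]
ft_force: [0.1, -0.1, -0.3]
width: 0.0567
time_s: 1.15
position: [0.534, -0.2114, 0.2265]
eef_rot: [[0.998, -0.061, -0.0], [-0.061, -0.998, 0.0], [-0.0, -0.0, -1.0]]
ft_force: [0.3, -0.7, -0.3]
width: 0.0366
time_s: 1.65
position: [0.5995, -0.1611, 0.1646]
eef_rot: [[0.998, -0.064, -0.002], [-0.064, -0.998, 0.001], [-0.002, -0.001, -1.0]]
ft_force: [-0.9, -1.4, -0.3]
width: 0.0368
```

View pics/wrist1.png

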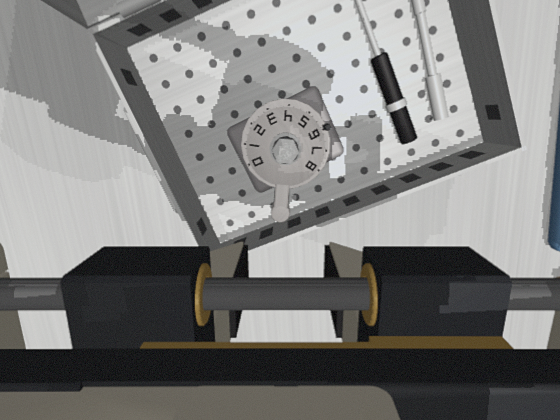

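View pics/side1.png

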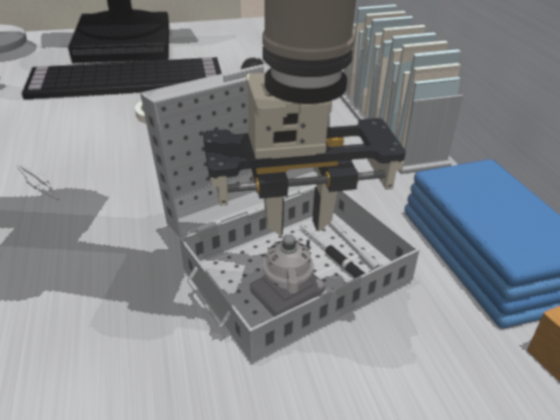

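Run:
```python
from h import *
w=load("pics/wrist1.npz")
P=lambda n,v:print(n,np.round(v,4))
P("hex",onz(w,(286,150),.106));P("bevel centre",onz(w,(286.5,147),.088))
P("lugend",onz(w,(280.5,220),.081));P("lugmid",onz(w,(281.5,207),.081))
for n,p in dict(B=(520,147),A=(198,250),D=(95,35)).items():P(n,onz(w,p,.062))
crop(w,215,365,75,235,4,"pics/c4.png")
```

```text
hex [ 0.6023 -0.1118  0.106 ]
bevel centre [ 0.6026 -0.1116  0.088 ]
lugend [ 0.5949 -0.1639  0.081 ]
lugmid [ 0.5963 -0.1543  0.081 ]
B [ 0.7734 -0.125   0.062 ]
A [ 0.5269 -0.1905  0.062 ]
D [ 0.4776 -0.0308  0.062 ]
```

View pics/c4.png

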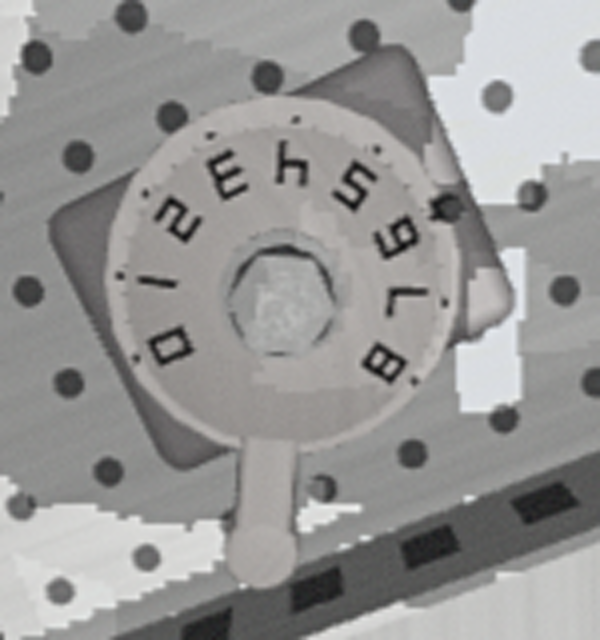

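The wrist view shows 6 at the post (crop 440,205) and the lug end at about (262,582) in the crop. Taken together, the axis is about (0.6025, -0.113) and the lug points to -97°. I'm descending and gripping.

```bash
python3 -m handwheel '{"xyz":[[-0.003,0.001,-0.025],[-0.003,0.001,-0.05],[-0.003,0.001,-0.075],[-0.003,0.001,-0.096],[-0.003,0.001,-0.096]],"rotation":[[0,0,-0.06],[0,0,-0.06],[0,0,-0.06],[0,0,-0.06],[0,0,-0.06]],"hand":[0.6,0.6,0.6,0.6,0.6]}' 20
python3 -m handwheel '{"xyz":[[0,0,0],[0,0,0],[0,0,0],[0,0,0],[0,0,0]],"rotation":[[0,0,0],[0,0,0],[0,0,0],[0,0,0],[0,0,0]],"hand":[0.8,1,1,1,1]}' 15
```

```text
time_s: 2.3
position: [0.5955, -0.1611, 0.0694]
eef_rot: [[0.992, -0.126, -0.003], [-0.126, -0.992, 0.001], [-0.003, -0.001, -1.0]]
ft_force: [-0.1, -0.3, 0.7]
width: 0.0369
time_s: 2.8
position: [0.5968, -0.1616, 0.072]
eef_rot: [[0.992, -0.126, 0.001], [-0.126, -0.992, -0.001], [0.001, 0.001, -1.0]]
ft_force: [-2.8, -1.9, 5.5]
width: 0.0132
```

Run:
```python
import numpy as np
r=.0487
for st in (-97,-127,-157):
    a=np.radians(st); print([[round(r*(np.cos(a-np.radians(6*k))-np.cos(a)),4),round(r*(np.sin(a-np.radians(6*k))-np.sin(a)),4)] for k in range(1,6)])
```

```text
[[np.float64(-0.005), np.float64(0.0009)], [np.float64(-0.0099), np.float64(0.0023)], [np.float64(-0.0146), np.float64(0.0042)], [np.float64(-0.0191), np.float64(0.0066)], [np.float64(-0.0234), np.float64(0.0094)]]
[[np.float64(-0.0039), np.float64(0.0033)], [np.float64(-0.0074), np.float64(0.0069)], [np.float64(-0.0106), np.float64(0.011)], [np.float64(-0.0133), np.float64(0.0153)], [np.float64(-0.0155), np.float64(0.0199)]]
[[np.float64(-0.0017), np.float64(0.0048)], [np.float64(-0.003), np.float64(0.0097)], [np.float64(-0.0037), np.float64(0.0148)], [np.float64(-0.0039), np.float64(0.0199)], [np.float64(-0.0035), np.float64(0.025)]]
```

```bash
python3 -m handwheel '{"xyz":[[-0.005,0.001,0],[-0.01,0.0025,0],[-0.0145,0.004,0],[-0.019,0.0065,0],[-0.0235,0.0095,0]],"rotation":[[0,0,-0.105],[0,0,-0.21],[0,0,-0.315],[0,0,-0.42],[0,0,-0.525]],"hand":[1,1,1,1,1]}' 15
```

```text
time_s: 3.3
position: [0.5732, -0.1525, 0.072]
eef_rot: [[0.793, -0.609, 0.001], [-0.609, -0.793, -0.002], [0.002, 0.0, -1.0]]
ft_force: [-4.1, -2.3, 6.3]
width: 0.0132
```

```bash
python3 -m handwheel '{"xyz":[[-0.004,0.0035,0],[-0.0075,0.007,0],[-0.0105,0.011,0],[-0.0135,0.0155,0],[-0.0155,0.02,0]],"rotation":[[0,0,-0.105],[0,0,-0.21],[0,0,-0.315],[0,0,-0.42],[0,0,-0.525]],"hand":[1,1,1,1,1]}' 15
python3 -m handwheel '{"xyz":[[-0.0015,0.005,0],[-0.003,0.01,0],[-0.0035,0.015,0],[-0.004,0.02,0],[-0.0035,0.025,0]],"rotation":[[0,0,-0.105],[0,0,-0.21],[0,0,-0.315],[0,0,-0.42],[0,0,-0.52]],"hand":[1,1,1,1,1]}' 15
```

```text
time_s: 3.8
position: [0.5571, -0.1322, 0.072]
eef_rot: [[0.381, -0.925, -0.0], [-0.925, -0.381, -0.001], [0.001, 0.0, -1.0]]
ft_force: [-5.3, -1.6, 9.3]
width: 0.0132
time_s: 4.3
position: [0.5535, -0.1065, 0.0719]
eef_rot: [[-0.129, -0.992, -0.001], [-0.992, 0.129, -0.0], [0.0, 0.001, -1.0]]
ft_force: [-7.2, -0.1, 9.1]
width: 0.0131
```

Now I'm releasing the lug (opening to about 37 mm), rising, then looking.

```bash
python3 -m handwheel '{"xyz":[[0,0,0],[0,0,0],[0,0,0],[0,0,0],[0,0,0]],"rotation":[[0,0,0],[0,0,0],[0,0,0],[0,0,0],[0,0,0]],"hand":[0.6,0.6,0.6,0.6,0.6]}' 15
python3 -m handwheel '{"xyz":[[0,0,0.02],[0,0,0.05],[0,0,0.09],[0,0,0.13],[0,0,0.16]],"rotation":[[0,0,0],[0,0,0],[0,0,0],[0,0,0],[0,0,0]],"hand":[0.6,0.6,0.6,0.6,0.6]}' 15
python3 -m handwheel '{"xyz":[[-0.03,0,0],[-0.06,0,0],[-0.1,0,0],[-0.14,0,0],[-0.15,0,0]],"rotation":[[0,0,0],[0,0,0],[0,0,0],[0,0,0],[0,0,0]],"hand":[0.6,0.6,0.6,0.6,0.6]}' 15
python3 - <<'E'
from h import *
from cell import snapshot,sensors
for n in ["side","top"]:
    s=snapshot(n);np.savez(f"pics/{n}2.npz",**s);cv2.imwrite(f"pics/{n}2.png",s["image"][:,:,::-1])
t=load("pics/top2.npz");a=cv2.resize(t["image"][150:250,295:395,::-1],(560,560),interpolation=2)
cv2.imwrite("pics/c5.png",a)
E
```

```text
time_s: 4.8
position: [0.5541, -0.1068, 0.0706]
eef_rot: [[-0.125, -0.992, -0.0], [-0.992, 0.125, 0.0], [0.0, 0.0, -1.0]]
ft_force: [0.7, -0.7, 0.4]
width: 0.0363
time_s: 5.3
position: [0.5545, -0.1069, 0.2334]
eef_rot: [[-0.125, -0.992, 0.002], [-0.992, 0.125, -0.001], [0.001, -0.002, -1.0]]
ft_force: [0.5, 0.4, -0.2]
width: 0.037
time_s: 5.8
position: [0.4008, -0.1061, 0.2307]
eef_rot: [[-0.125, -0.992, -0.002], [-0.992, 0.125, 0.0], [-0.0, 0.002, -1.0]]
ft_force: [0.0, -0.2, 0.2]
width: 0.0367
```

View pics/c5.png

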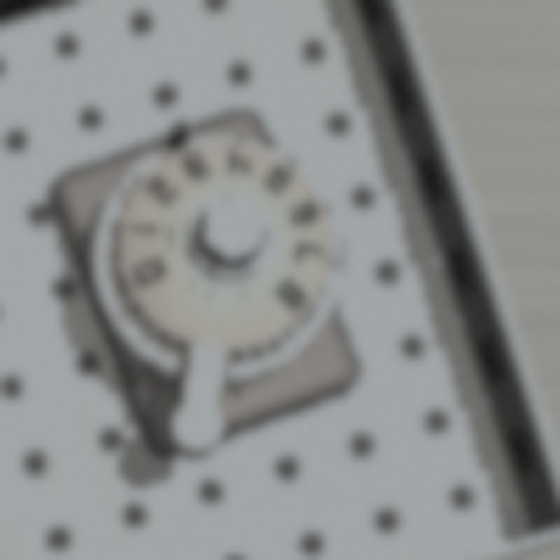

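View pics/side2.png

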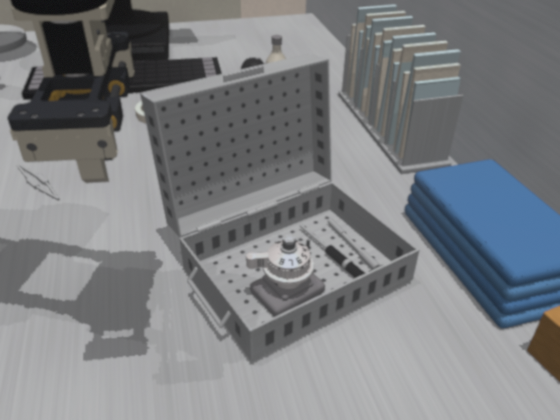

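Run:
```python
from h import *
t=load("pics/top2.npz");s=load("pics/side2.npz")
e=onz(t,(295+196/5.6-.4,150+452/5.6-.4),.081);c=np.array([.6032,-.1143])
print(e,np.degrees(np.arctan2(*(e[:2]-c)[::-1])))
# lid: free-edge rim corners & top-face corner from the views; tray frame
h=np.array([.597,.0105]);ux=np.array([np.cos(.31),np.sin(.31)]);uy=np.array([-ux[1],ux[0]])
for th in (1.5,1.6,1.7,1.8,1.9,1.95):
  o=[]
  for x in (-.129,.129):
    for d in (0,.048):
      y=-.19*np.cos(th)+d*np.sin(th);z=.062+.19*np.sin(th)+d*np.cos(th)
      X=[*(h+x*ux+y*uy),z];o+=[np.round(proj(t,X)).tolist(),np.round(proj(s,X)).tolist()]
  print(th,o)
```

```text
[ 0.54999799 -0.10696726  0.081     ] 172.15246430237838
1.5 [[282.0, 278.0], [169.0, 116.0], [240.0, 290.0], [153.0, 97.0], [219.0, 64.0], [350.0, 69.0], [179.0, 75.0], [329.0, 55.0]]
1.6 [[266.0, 283.0], [163.0, 109.0], [224.0, 295.0], [147.0, 94.0], [203.0, 69.0], [342.0, 64.0], [164.0, 81.0], [321.0, 54.0]]
1.7 [[249.0, 288.0], [157.0, 104.0], [208.0, 300.0], [142.0, 93.0], [188.0, 74.0], [333.0, 60.0], [150.0, 87.0], [313.0, 54.0]]
1.8 [[233.0, 293.0], [151.0, 100.0], [194.0, 304.0], [138.0, 94.0], [173.0, 79.0], [325.0, 58.0], [138.0, 94.0], [306.0, 55.0]]
1.9 [[218.0, 297.0], [146.0, 98.0], [181.0, 308.0], [135.0, 96.0], [160.0, 85.0], [317.0, 58.0], [127.0, 101.0], [299.0, 58.0]]
1.95 [[210.0, 299.0], [144.0, 98.0], [175.0, 310.0], [133.0, 98.0], [153.0, 89.0], [313.0, 58.0], [122.0, 104.0], [296.0, 60.0]]
```

View pics/top2.png

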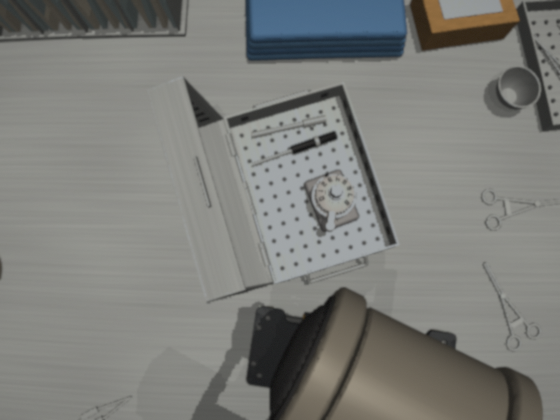

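The sleeve is at 3: the post (178,135 in the crop) stands at numeral 3, and the lug bears 172° against the expected 171.8°. In the top view the lid's corners at (183,78), (247,291), (152,90) and (207,300) fit an opening of about 1.7 rad. Next I go over and behind the lid with the fingers shut.

```bash
Z='"hand":[1,1,1,1,1]'
python3 -m handwheel '{"xyz":[[0,0,0.03],[0,0,0.06],[0,0,0.09],[0,0,0.12],[0,0,0.13]],"rotation":[[0,0,0.14],[0,0,0.28],[0,0,0.42],[0,0,0.56],[0,0,0.7]],"hand":[1,1,1,1,1]}' 30
python3 -m handwheel '{"xyz":[[0.01,0.025,0],[0.025,0.055,0],[0.04,0.08,0],[0.06,0.105,0],[0.08,0.13,0]],"rotation":[[0,0,0.14],[0,0,0.28],[0,0,0.42],[0,0,0.56],[0,0,0.7]],"hand":[1,1,1,1,1]}'
python3 -m handwheel '{"xyz":[[0.02,0.025,0],[0.04,0.05,0],[0.06,0.08,0],[0.08,0.11,0],[0.081,0.121,0]],"rotation":[[0,0,0.14],[0,0,0.28],[0,0,0.42],[0,0,0.56],[0,0,0.61]],"hand":[1,1,1,1,1]}'
```

```text
time_s: 6.4
position: [0.4065, -0.1073, 0.3639]
eef_rot: [[0.549, -0.836, 0.006], [-0.836, -0.549, -0.002], [0.005, -0.003, -1.0]]
ft_force: [0.6, 0.5, -1.0]
width: 0.0025
time_s: 6.9
position: [0.4863, 0.0248, 0.3608]
eef_rot: [[0.958, -0.286, 0.001], [-0.286, -0.958, 0.0], [0.001, -0.0, -1.0]]
ft_force: [0.4, -1.1, 0.6]
width: 0.0
time_s: 7.4
position: [0.5678, 0.1476, 0.3589]
eef_rot: [[0.949, 0.316, -0.0], [0.316, -0.949, 0.001], [-0.0, -0.001, -1.0]]
ft_force: [0.2, -0.5, -0.4]
width: 0.0002
```

```bash
python3 -m handwheel '{"xyz":[[0,0,-0.03],[0,0,-0.06],[0,0,-0.09],[0,0,-0.12],[0,0,-0.134]],"rotation":[[0,0,0],[0,0,0],[0,0,0],[0,0,0],[0,0,0]],"hand":[1,1,1,1,1]}' 30
python3 - <<'E'
from h import *
from cell import snapshot,sensors
for n in ["side","top"]:
    s=snapshot(n);np.savez(f"pics/{n}3.npz",**s);cv2.imwrite(f"pics/{n}3.png",s["image"][:,:,::-1])
h=np.array([.597,.0105]);ux=np.array([np.cos(.31),np.sin(.31)]);uy=np.array([-ux[1],ux[0]])
# tip path: contact a=.17 on sheet, finger half-depth 9.5 mm
for th in np.radians([97,90,80,70,60,50,40,30,20,10,0]):
    a=.17;y=-a*np.cos(th)+.048*np.sin(th)+.0095;z=.062+a*np.sin(th)+.048*np.cos(th)
    print(round(np.degrees(th)),round(y,3),np.round(h+.010*ux+y*uy,3),round(z,3))
print(sensors.get_obs()["position"])
E
```

```text
time_s: 7.9
position: [0.5652, 0.1449, 0.2232]
eef_rot: [[0.951, 0.309, -0.004], [0.309, -0.951, -0.0], [-0.004, -0.001, -1.0]]
ft_force: [-0.3, 1.1, 0.1]
width: 0.0001
97 0.078 [0.583 0.088] 0.225
90 0.057 [0.589 0.068] 0.232
80 0.027 [0.598 0.04 ] 0.238
70 -0.004 [0.608 0.01 ] 0.238
60 -0.034 [ 0.617 -0.019] 0.233
50 -0.063 [ 0.626 -0.046] 0.223
40 -0.09 [ 0.634 -0.072] 0.208
30 -0.114 [ 0.641 -0.095] 0.189
20 -0.134 [ 0.647 -0.114] 0.165
10 -0.15 [ 0.652 -0.129] 0.139
0 -0.16 [ 0.655 -0.139] 0.11
[0.56508101 0.14480941 0.2237475 ]
```

View pics/side3.png

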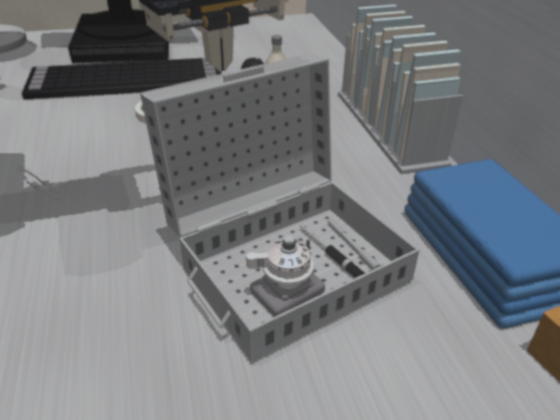

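View pics/top3.png

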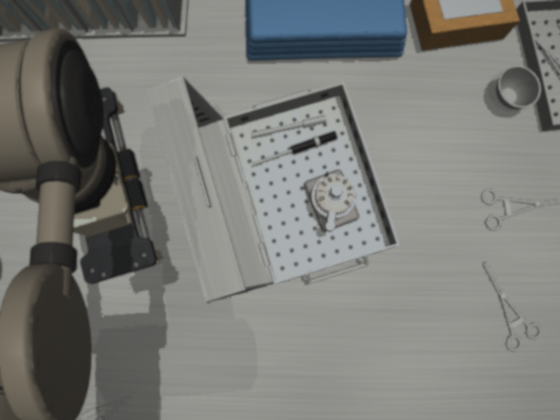

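```bash
python3 -m handwheel '{"xyz":[[0.004,-0.013,0],[0.008,-0.026,0.001],[0.012,-0.038,0.001],[0.015,-0.048,0.002],[0.018,-0.057,0.002]],"rotation":[[0,0,0],[0,0,0],[0,0,0],[0,0,0],[0,0,0]],"hand":[1,1,1,1,1]}' 30
python3 -m handwheel '{"xyz":[[0.003,-0.01,0.003],[0.006,-0.02,0.006],[0.009,-0.03,0.009],[0.012,-0.039,0.012],[0.015,-0.048,0.013]],"rotation":[[0,0,0],[0,0,0],[0,0,0],[0,0,0],[0,0,0]],"hand":[1,1,1,1,1]}'
```

```text
time_s: 8.5
position: [0.5836, 0.0867, 0.2298]
eef_rot: [[0.951, 0.308, 0.002], [0.308, -0.951, 0.001], [0.002, -0.001, -1.0]]
ft_force: [-2.0, 4.6, 3.3]
width: 0.0001
time_s: 9.0
position: [0.598, 0.0384, 0.2419]
eef_rot: [[0.951, 0.309, -0.001], [0.309, -0.951, -0.0], [-0.001, -0.0, -1.0]]
ft_force: [-1.4, 2.4, 0.0]
width: 0.0004
```

Run:
```python
from h import *
from cell import snapshot,sensors
for n in ["side"]:
    s=snapshot(n);np.savez(f"pics/{n}4.npz",**s);cv2.imwrite(f"pics/{n}4.png",s["image"][:,:,::-1])
```

```text
(no output)
```

View pics/side4.png

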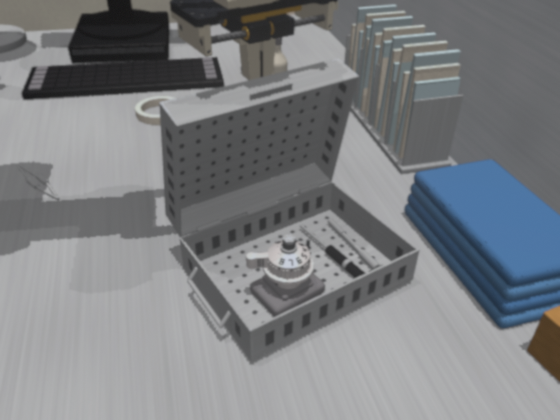

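The lid's free edge has come forward (its top edge now runs from (162,105) to (357,70)), at about 3 N. I keep pushing along the arc.

```bash
python3 -m handwheel '{"xyz":[[0.004,-0.012,0],[0.008,-0.024,-0.001],[0.012,-0.036,-0.003],[0.016,-0.048,-0.005],[0.019,-0.058,-0.008]],"rotation":[[0,0,0],[0,0,0],[0,0,0],[0,0,0],[0,0,0]],"hand":[1,1,1,1,1]}' 30
python3 -m handwheel '{"xyz":[[0.003,-0.01,-0.004],[0.006,-0.02,-0.008],[0.009,-0.03,-0.012],[0.013,-0.042,-0.018],[0.017,-0.053,-0.026]],"rotation":[[0,0,0],[0,0,0],[0,0,0],[0,0,0],[0,0,0]],"hand":[1,1,1,1,1]}'
```

```text
time_s: 9.55
position: [0.6178, -0.0201, 0.2337]
eef_rot: [[0.951, 0.308, 0.001], [0.308, -0.951, -0.0], [0.001, 0.001, -1.0]]
ft_force: [0.3, 2.2, 2.7]
width: 0.0005
time_s: 10.05
position: [0.6341, -0.0728, 0.207]
eef_rot: [[0.951, 0.309, -0.001], [0.309, -0.951, -0.0], [-0.001, 0.0, -1.0]]
ft_force: [-0.8, -0.0, 0.8]
width: 0.0002
```

Tracking as computed; next 40°→20°, then →5°.

```bash
python3 -m handwheel '{"xyz":[[0.003,-0.009,-0.007],[0.006,-0.019,-0.014],[0.008,-0.027,-0.022],[0.011,-0.035,-0.032],[0.013,-0.042,-0.042]],"rotation":[[0,0,0],[0,0,0],[0,0,0],[0,0,0],[0,0,0]],"hand":[1,1,1,1,1]}' 30
python3 -m handwheel '{"xyz":[[0.001,-0.005,-0.01],[0.003,-0.01,-0.02],[0.005,-0.015,-0.03],[0.006,-0.018,-0.038],[0.007,-0.021,-0.046]],"rotation":[[0,0,0],[0,0,0],[0,0,0],[0,0,0],[0,0,0]],"hand":[1,1,1,1,1]}'
python3 - <<'E'
from h import *
from cell import snapshot,sensors
for n in ["side"]:
    s=snapshot(n);np.savez(f"pics/{n}5.npz",**s);cv2.imwrite(f"pics/{n}5.png",s["image"][:,:,::-1])
E
```

```text
time_s: 10.55
position: [0.6474, -0.1146, 0.1649]
eef_rot: [[0.951, 0.309, 0.0], [0.309, -0.951, -0.0], [0.0, 0.001, -1.0]]
ft_force: [0.5, 0.2, 1.1]
width: 0.0005
time_s: 11.05
position: [0.6541, -0.1348, 0.1189]
eef_rot: [[0.951, 0.309, -0.0], [0.309, -0.951, 0.0], [-0.0, -0.0, -1.0]]
ft_force: [-0.3, 0.9, 0.8]
width: 0.0005
```

View pics/side5.png

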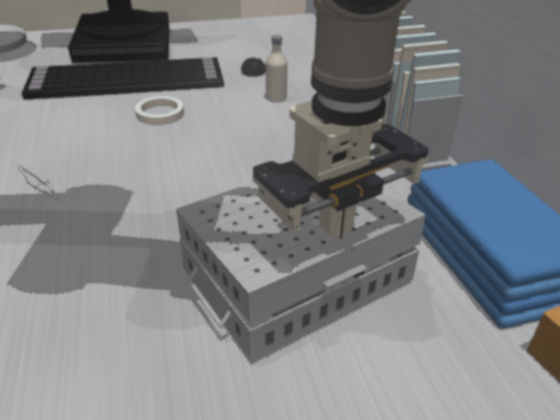

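The lid is nearly down, with a gap still showing along the front. I press on until the force rises.

```bash
python3 -m handwheel '{"xyz":[[0,0,-0.003],[0,0,-0.006],[0,0,-0.009],[0,0,-0.011],[0,0,-0.011]],"rotation":[[0,0,0],[0,0,0],[0,0,0],[0,0,0],[0,0,0]],"hand":[1,1,1,1,1]}' 30
```

```text
time_s: 11.6
position: [0.6544, -0.1346, 0.1103]
eef_rot: [[0.951, 0.309, 0.002], [0.309, -0.951, -0.001], [0.001, 0.001, -1.0]]
ft_force: [-2.9, 0.6, 7.1]
width: 0.0005
```

```bash
python3 -m handwheel '{"xyz":[[0,0,-0.001],[0,0,-0.002],[0,0,-0.003],[0,0,-0.003],[0,0,-0.003]],"rotation":[[0,0,0],[0,0,0],[0,0,0],[0,0,0],[0,0,0]],"hand":[1,1,1,1,1]}' 30
```

```text
time_s: 12.1
position: [0.6544, -0.1346, 0.1101]
eef_rot: [[0.951, 0.309, 0.003], [0.309, -0.951, -0.001], [0.003, 0.002, -1.0]]
ft_force: [-7.5, 1.2, 21.4]
width: 0.0004
```

The tip has stopped at z = 0.110 with 21 N, so the lid is on the rim. I lift straight off, back away and check.

```bash
python3 -m handwheel '{"xyz":[[0,0,0.005],[0,0,0.02],[0,0,0.05],[0,0,0.09],[0,0,0.13]],"rotation":[[0,0,0],[0,0,0],[0,0,0],[0,0,0],[0,0,0]],"hand":[1,1,1,1,1]}' 30
python3 -m handwheel '{"xyz":[[-0.03,-0.02,0],[-0.07,-0.05,0],[-0.11,-0.08,0],[-0.15,-0.11,0],[-0.19,-0.14,0]],"rotation":[[0,0,0],[0,0,0],[0,0,0],[0,0,0],[0,0,0]],"hand":[1,1,1,1,1]}'
python3 -m handwheel '{"xyz":[[-0.03,-0.02,0],[-0.06,-0.04,0],[-0.09,-0.07,0],[-0.1,-0.1,0],[-0.1,-0.1,0]],"rotation":[[0,0,0],[0,0,0],[0,0,0],[0,0,0],[0,0,0]],"hand":[1,1,1,1,1]}'
python3 - <<'E'
from h import *
from cell import snapshot,sensors
for n in ["side","top"]:
    s=snapshot(n);np.savez(f"pics/{n}6.npz",**s);cv2.imwrite(f"pics/{n}6.png",s["image"][:,:,::-1])
s=load("pics/side6.npz");crop(s,165,435,170,360,2.9,"pics/c6.png")
E
```

```text
time_s: 12.6
position: [0.6538, -0.1344, 0.2367]
eef_rot: [[0.951, 0.309, -0.001], [0.309, -0.951, 0.0], [-0.001, -0.001, -1.0]]
ft_force: [0.4, -0.3, 0.2]
width: 0.0003
time_s: 13.1
position: [0.4625, -0.2753, 0.2358]
eef_rot: [[0.951, 0.31, 0.0], [0.31, -0.951, -0.0], [0.0, 0.0, -1.0]]
ft_force: [-0.5, -0.9, -0.5]
width: 0.0005
time_s: 13.6
position: [0.3625, -0.3778, 0.2358]
eef_rot: [[0.952, 0.305, 0.0], [0.305, -0.952, -0.002], [-0.0, 0.002, -1.0]]
ft_force: [-0.6, 0.2, -0.3]
width: 0.0002
```

View pics/c6.png

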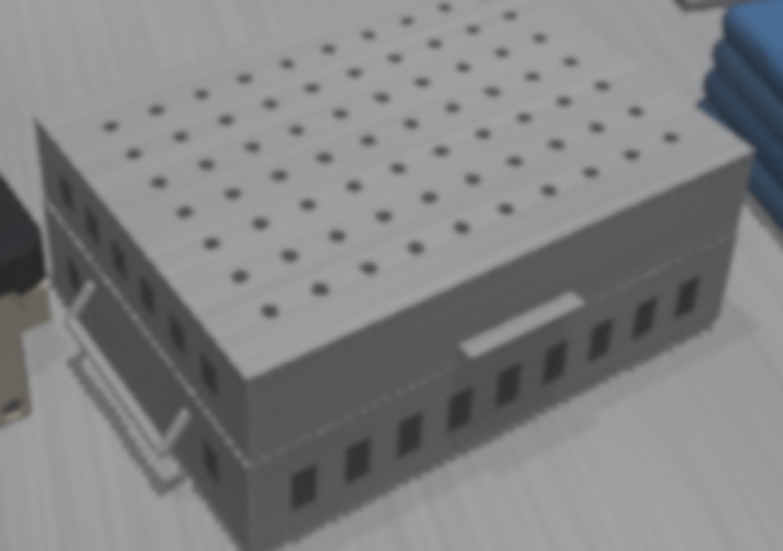

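View pics/top6.png

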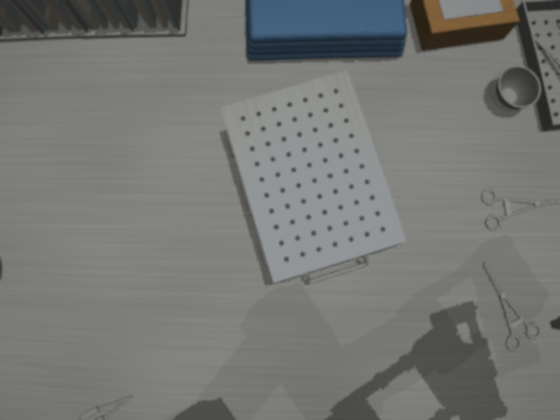

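The lid sits flush on the rim: the seam (crop 250,462 to 735,235) is closed along the front and the -x end. The robot is clear, so I'm handing in.

```bash
python3 -c "from cell import job;print(job.job_done())"
```

```text
the job is handed in; nothing more can be done
None
```

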